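# Turn the leaf of the wall-finish sample book

### The job

On the doorway bench, turn the plywood leaf of the wall-finish sample book over its brass spine, from the robot's right to its left, until it lies fully flat on the left half with its ochre samples showing. Nothing is to be grasped: push the leaf up from under its free edge and over with the fingertips, press it down gently, then take the hand away; do not pinch the leaf or touch its terracotta face, do not fling it, and do not lift or shift the book. Leave the canister, the bowl and the green jar lid where they stand.

Things in the scene. Friction and masses are not known exactly. Their poses are not given: they have to be found in the camera images.
- book: Loose, heavy (2 kg) dark timber case on the bench, 140 x 150 x 60 mm (x, y, z), carrying the spine and the leaf. Origin: centre of its underside. x points from the right half (on the robot's right, -y side) to the left half, square to the spine; y runs along the spine; z up. Its x lies within 0.4 rad of world +y, so the spine runs roughly away from the robot.
- spine (a point): Middle of the brass spine, which is the leaf's hinge line, along the book's y; 66 mm above the bench (6 mm above the case's top). The spine is 8 mm thick and 142 mm long, held by two brass blocks 71 mm either side of this point that reach 73 mm above the bench. Axes as the book's.
- leaf_edge (a point): Middle of the leaf's free edge, at mid-thickness. The leaf is a rigid plywood board, 100 mm from hinge line to free edge, 130 mm along the spine, 8 mm thick over all (4 mm either side of the hinge plane), about 0.13 kg, terracotta on top at the start and three ochre stripes beneath. Its edge overhangs the case's right-hand face by 30 mm, so fingers can get under it from the right. Its x axis points from this edge to the spine, y along the spine.
- panel: Terracotta-coloured finish panel glued on the leaf's upper face at the start, 82 x 118 x 3 mm, set 4 mm in from the free edge and 6 mm in from the ends. Not to be touched. Origin: centre of the panel, on its glued side; z out of its face.
- leaf (a joint): Leaf angle about the spine, rad: 0 = flat on the right half, pi/2 = upright, pi = flat on the left half (a hard stop). Starts standing a little open, 0.1 to 0.35. The hinge is stiff (about 0.13 N m of friction): the leaf stays at any angle where it is left and takes about 2 to 4 N at the free edge to turn.
- canister_mid (a point): Centre of the loose tan plastic canister with flip-top lid, 94 mm across, 141 mm tall (point 69 mm up). Not to be disturbed.
- bowl_mid (a point): Centre of the loose white ceramic bowl, 120 mm across, 55 mm tall (point 28 mm up). Not to be disturbed.
- jar_lid_mid (a point): Centre of the loose green silicone jar lid, 90 mm across, 26 mm tall (point 13 mm up). Not to be disturbed.
Not all that is in view belongs to the job. There is more than one size of the book; the job needs the smallest.

How it is judged:
On the way, in this order (a step that is already met when the one before it is completed fails the run):
1. the leaf is pushed up to upright (value of joint leaf above 1.5 rad).
2. the leaf is flat on the left half (value of joint leaf above 3.06 rad), for 0.2 s.
At the end, for the whole second after the job is handed in: The leaf lies at rest flat on the left half (within 0.08 rad, about 5 degrees), the book is level, at rest and within 30 mm of its start, and the canister, bowl and jar lid are each within 25 mm of theirs (value of joint leaf above 3.06 rad and velocity of joint leaf between -0.1 and 0.1 rad/s and distance of book from where it was at the start of the episode below 0.03 m and angle between book's own z axis and vertical below 0.05 rad and linear speed of book below 0.02 m/s and distance of each of canister_mid, bowl_mid, jar_lid_mid from where it was at the start of the episode below 0.025 m); the robot touches nothing.
It fails at once if the book is shifted more than 30 mm (distance of book from where it was at the start of the episode above 0.03 m).
It fails at once if the book is lifted off the bench (10 mm) or tipped (height (world z) of book above 0.01 m or angle between book's own z axis and vertical above 0.12 rad).
It fails at once if the leaf is pinched: the fingers press on its terracotta panel (over 2 N), or is pressed hard (over 100 N between fingers and leaf) (contact force between the fingers and panel above 2 N or contact force between the fingers and leaf above 100 N).
It fails at once if the leaf is flung (faster than 8 rad/s) (velocity of joint leaf above 8 rad/s or velocity of joint leaf below -8 rad/s).
It fails at once if the canister, the bowl or the jar lid is moved or lifted by more than 25 mm (distance of any of canister_mid, bowl_mid, jar_lid_mid from where it was at the start of the episode above 0.025 m).
It also fails if it takes over 48 s, if anything falls off the work surface, if the arm or the gripper's body presses on something with over 40 N, if the wrist force passes 120 N, or if a joint passes its speed limit or range.

### The arm

A 6-joint arm with a two-finger parallel gripper is mounted at the origin on the work surface. World frame = base frame: x ahead of the robot, y to its left, z up, the work surface at z = 0. Lengths are in m, angles in rad, forces in N, time in s.
With the tool pointing down it reaches from about 0.35 to 0.85 m from the base axis. Payload 8.1 kg.
Tool frame: the origin (TCP) lies at the very end of the fingers, on their centre line; the grasp point (between the pads) lies 19 mm behind it; z points along the fingers, y is the direction in which the jaws open and shut (so a half turn about z gives the same grasp; the last joint's range is limited). The gripper opens to 85 mm and grips with 20 to 120 N. Pads are 22 mm wide; open, the fingers measure 114 mm over their backs; the gripper's body (76 mm by 85 mm) begins 54 mm behind the grasp point. The pads swing forward as they close: fully open they stand 13 mm farther back than shut.
Start: joints at [1.061, 0.13, 1.488, -0, 1.523, -0.085], TCP at [0.247, 0.547, 0.231] pointing down, gripper open.
Joint ranges: [-2.96, 2.96], [-0.89, 2.26], [0.02, 2.5], [-1.34, 4.48], [0, 2.73], [-2.66, 2.66]. Speed limits (rad/s): [2.39, 2.39, 2.79, 3.14, 3.14, 3.14].

### API

Orientations are given as a rotation vector (axis times angle).
In Python, from workcell import bot gives the robot as it stands.
- The arm moves only by the tool send_rows, never from a script. Its argument "plan" is a list of rows, each an object of numbers: "dx", "dy", "dz": the shift along the tool's x, y, z in cm; "wx", "wy", "wz": the turn, a rotation vector about the tool's x, y, z in degrees. In form: [{"dx": .., "dy": .., "dz": .., "wx": .., "wy": .., "wz": ..}, ...]. A call has exactly 5 rows; each row shifts and turns the commanded pose from where the row before left it, along the tool's axes as they then stand; what a row does not reach is not made up. A row lasts 1/12 s, in which the tool goes at most 41.7 mm and 7.16 degrees, less where a joint would pass 70% of its speed; a pose out of reach is approached as far as the arm can. A call is refused whole if a number of a shift passes 4.17 or a number of a turn 7.16, either way. A call with a gripper value outside its range is refused whole. "gripper" is the closure, from 0 (fully open) to 1 (shut), set as the call begins (left out, the last holds). The fingers move at their own pace and stop on an object; "force" is the grip in N (left out, the last holds). Time passes only in rows, so rows that do not move let the fingers close, or fill a call up. It gives the time, the measured TCP pose, the force and the opening at its end, in the units of the state.
- bot.read_state(): the state, without advancing time (a new reading comes with each control period).
- bot.read_camera(name): name is "scene" or "side" or "wrist"; returns a dict with "color" (480x640x3 uint8, red, green, blue), "camera_matrix" (3x3 intrinsics, pixels), "T" (4x4, takes a point from camera to world coordinates); the wrist camera has in their place "mount" (4x4, takes a point from camera to tool coordinates, whose origin is the TCP and whose axes are the flange's). Camera axes: x right, y down, z forward; pixel columns grow to the right and rows downward; lengths in m; the calibration is good to about 2 mm. The wrist camera is an equidistant fisheye: a pixel r from the principal point sees the ray r / f radians off the axis. A picture is of the moment at which its call begins: read the wrist's pose just before it. There is no depth.
- bot.finish_job(): hands the job in, once; it reports no verdict.
The state is a dict: "clock": time; "qpos": joint angles; "qvel": joint speeds; "effort": joint torques, N m; "position": TCP position; "tool_rot": TCP orientation; "force": force on the tool from outside, world axes, zero at the start; "torque": the same for the moment, N m; "finger_gap": opening from 0.0 (shut) to 1.0 (fully open).
Only numpy, scipy, OpenCV 4.12 (cv2) and the standard library are available. Lean on these libraries where they do the work, as an engineer would, in place of code of your own. Each camera call takes 0.05 s, during which the arm holds its last target.

## Working session

There is one attempt and no reset: what is moved stays moved. The work goes in short steps, Python scripts to look and compute and a tool call to move; the robot and the scene stay as the last step left them, time stands still between calls to the robot, and variables do not carry over. Pictures are saved under pics/ and viewed, and the job is handed in when it is done.

Besides the shell and the picture viewer there is one more tool, called after ">>>" as a command line: name --argument value ..., lists and objects as JSON in quotes. send_rows: Moves the arm, as the interface text tells. Its arguments: {"type":"object","properties":{"plan":{"type":"array","items":{"type":"object","properties":{"dx":{"type":"number"},"dy":{"type":"number"},"dz":{"type":"number"},"wx":{"type":"number"},"wy":{"type":"number"},"wz":{"type":"number"}}}},"gripper":{"type":"number"},"force":{"type":"number"}},"required":["plan"]}

```bash
ls; mkdir -p pics; python3 - <<'E'
from workcell import bot
import cv2
print(bot.read_state())
for n in ["scene","side","wrist"]:
    c=bot.read_camera(n); cv2.imwrite(f"pics/{n}0.png",c["color"][:,:,::-1]); print(n,c["camera_matrix"],c.get("T"),c.get("mount"))
E
```

```text
pics
{'clock': 0.0, 'qpos': array([ 1.06059900e+00,  1.31187166e-01,  1.48926007e+00, -1.75845520e-05,
        1.52298020e+00, -8.53971567e-02]), 'qvel': array([ 5.17486051e-04,  1.00235105e-03,  6.60189367e-04, -1.00609594e-03,
        1.53131949e-03,  3.26531696e-05]), 'effort': array([ 1.51939485e-04, -5.69410086e+01, -5.00547802e+01, -1.43525563e-04,
        1.50642759e-02, -1.50297575e-05]), 'position': array([0.24700437, 0.5462103 , 0.23023944]), 'tool_rot': array([-6.62157113e-01, -3.07048334e+00,  2.76284383e-03]), 'force': array([-0.01367814,  0.01557736, -0.38984911]), 'torque': array([-0.01606783,  0.00809462,  0.0234874 ]), 'finger_gap': 0.9966773688724997}
scene [[455.78601443   0.         315.73924515]
 [  0.         455.78601443 230.18551665]
 [  0.           0.           1.        ]] [[ 0.77566811  0.33642472 -0.53400131  1.05488686]
 [ 0.63103691 -0.42876286  0.64649426 -0.61368526]
 [-0.01146328 -0.83843951 -0.54487409  0.60709507]
 [ 0.          0.          0.          1.        ]] None
side [[533.21532112   0.         322.20518958]
 [  0.         533.21532112 240.56468161]
 [  0.           0.           1.        ]] [[-0.99875482 -0.04585773  0.01964392  0.52288042]
 [-0.0478764   0.77036157 -0.63580728  0.64437841]
 [ 0.01402376 -0.63595607 -0.77159783  0.85582187]
 [ 0.          0.          0.          1.        ]] None
wrist [[371.64829954   0.         315.58715989]
 [  0.         371.64829954 232.78056561]
 [  0.           0.           1.        ]] None [[ 6.90681211e-04 -9.60268270e-01 -2.79077717e-01  7.12533797e-02]
 [ 9.99999028e-01  1.00125149e-03 -9.70301383e-04  4.67424540e-04]
 [ 1.21117661e-03 -2.79076776e-01  9.60268028e-01 -1.42678105e-01]
 [ 0.00000000e+00  0.00000000e+00  0.00000000e+00  1.00000000e+00]]
```

View pics/scene0.png

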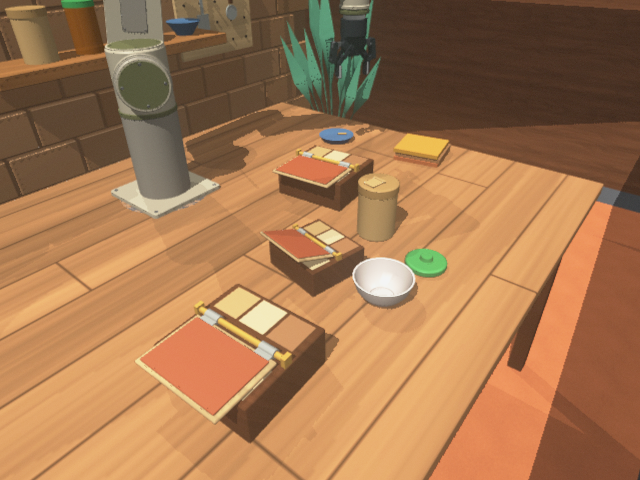

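View pics/side0.png

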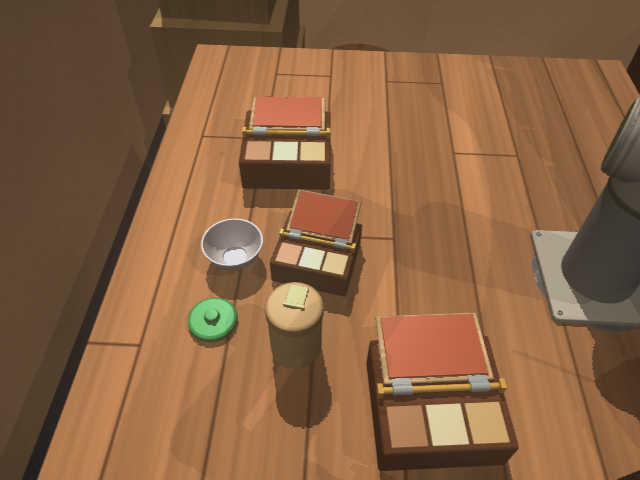

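View pics/wrist0.png

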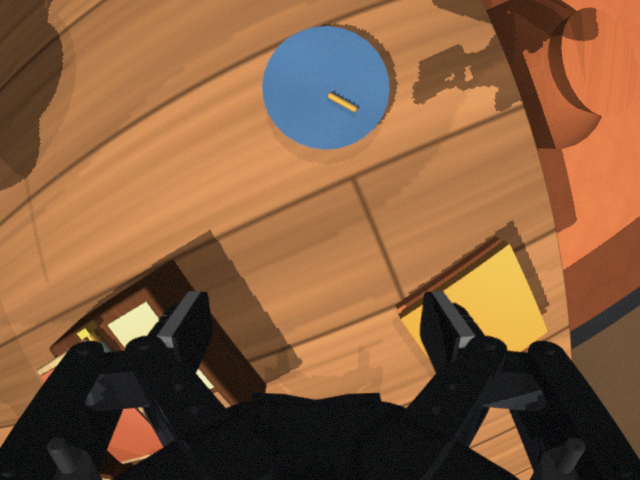

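Candidates for the book: scene (325,175) / side (440,390); scene (317,250) / side (318,245); scene (240,350) / side (287,145). The middle one looks smallest, so I'll crop it to check.

```bash
python3 - <<'E'
import cv2
a=cv2.imread("pics/side0.png")[180:300,255:375]; b=cv2.imread("pics/scene0.png")[210:300,250:370]
cv2.imwrite("pics/c1.png",cv2.resize(a,None,fx=6,fy=6,interpolation=cv2.INTER_CUBIC)[:600])
cv2.imwrite("pics/c1.png",cv2.resize(a,(600,600),interpolation=cv2.INTER_CUBIC))
cv2.imwrite("pics/c2.png",cv2.resize(b,None,fx=6,fy=6,interpolation=cv2.INTER_CUBIC))
E
```

```text
(no output)
```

View pics/c1.png

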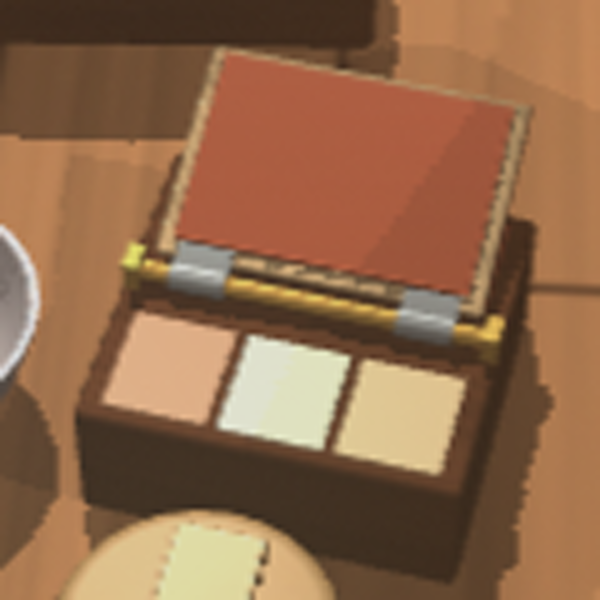

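View pics/c2.png

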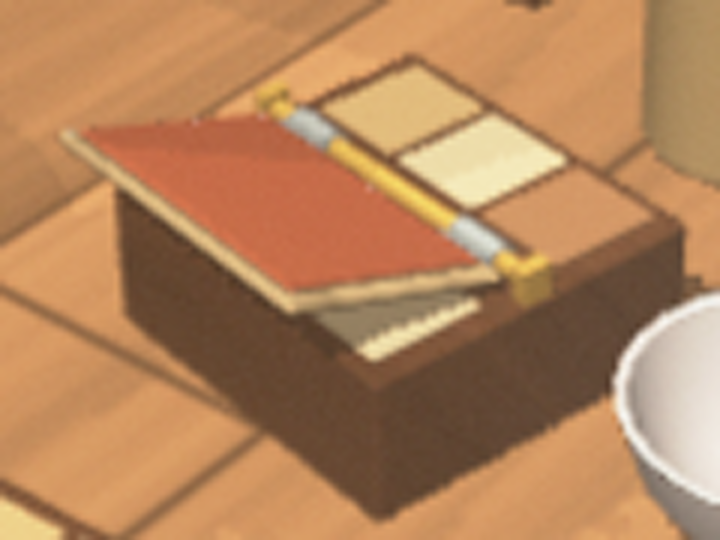

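```bash
cat > h.py <<'E'
import numpy as np
from scipy.optimize import least_squares
K1=np.array([[455.78601443,0,315.73924515],[0,455.78601443,230.18551665],[0,0,1]])
T1=np.array([[0.77566811,0.33642472,-0.53400131,1.05488686],[0.63103691,-0.42876286,0.64649426,-0.61368526],[-0.01146328,-0.83843951,-0.54487409,0.60709507],[0,0,0,1]])
K2=np.array([[533.21532112,0,322.20518958],[0,533.21532112,240.56468161],[0,0,1]])
T2=np.array([[-0.99875482,-0.04585773,0.01964392,0.52288042],[-0.0478764,0.77036157,-0.63580728,0.64437841],[0.01402376,-0.63595607,-0.77159783,0.85582187],[0,0,0,1]])
C={'scene':(K1,T1),'side':(K2,T2)}
def proj(c,P):
    K,T=C[c]; P=np.atleast_2d(P); p=(P-T[:3,3])@T[:3,:3]; q=p@K.T; return q[:,:2]/q[:,2:]
def onplane(c,uv,z):
    K,T=C[c]; d=T[:3,:3]@np.linalg.inv(K)@np.array([*uv,1.]); o=T[:3,3]; return o+d*(z-o[2])/d[2]
def leafpt(a,b,th,r=.1,n=0): # in book frame; a along spine; normal offset n (terracotta side +)
    return np.array([-r*np.cos(th)-0*n+ -n*-np.sin(th), a, .066+r*np.sin(th)+n*np.cos(th)])
def world(p,P):
    c,s=np.cos(p[2]),np.sin(p[2]); P=np.atleast_2d(P); return np.c_[p[0]+c*P[:,0]-s*P[:,1],p[1]+s*P[:,0]+c*P[:,1],P[:,2]]
E
python3 - <<'E'
from h import *
# book y: with x ~ world +y, y ~ world -x ; far-from-robot end = -y
obs=[('side',(281.6,231.5),(0,-.071,.073)),('side',(353,247),(0,.071,.073)),('side',(271,262.3),(.07,-.075,.06)),('side',(346,278.4),(.07,.075,.06)),
('scene',(295.3,226.3),(0,.071,.073)),('scene',(338.7,255.3),(0,-.071,.073)),('scene',(313,274.7),(-.07,-.075,.06)),('scene',(363.8,248),(.07,-.075,.06)),
('scene',(313.5,296),(-.07,-.075,0)),
('side',(299,189.6),-.065),('side',(360.6,201.6),.065),('scene',(261.7,232.5),.065),('scene',(298.7,260.8),-.065)]
def f(p,full=False):
    r=[]
    for c,uv,q in obs:
        if isinstance(q,float): q=leafpt(q,0,p[3],.1,.004)
        r.append(proj(c,world(p,q))[0]-uv)
    return np.array(r) if full else np.ravel(r)
s=least_squares(f,[.55,.2,1.5,.2],loss='soft_l1'); print(s.x); print(f(s.x,True).round(1))
p=s.x
for sc in[1]: print('spine',world(p,[0,0,.066]),'edge',world(p,leafpt(0,0,p[3])))
print('edges',world(p,leafpt(.065,0,p[3])),world(p,leafpt(-.065,0,p[3])))
print('canister top',onplane('side',(295,303),.141),onplane('scene',(378,186),.141))
print('bowl',onplane('side',(233,243),.055),onplane('scene',(384,275),.055))
print('lid',onplane('side',(213,320),.01),onplane('scene',(426,263),.01))
# other books' spine length at z=.07
for a,b in [((244,131),(329,132)),((379,390),(505,385)),((281.6,231),(353,247))]:
    A,B=onplane('side',a,.073),onplane('side',b,.073); print(np.linalg.norm(A-B),A,B)
for a,b in [((199,307),(287,357)),((300,153),(355,170))]:
    A,B=onplane('scene',a,.073),onplane('scene',b,.073); print(np.linalg.norm(A-B),A,B)
E
```

```text
[ 0.55314851 -0.00504854  1.36575351  0.27834854]
[[-0.3 -0.4]
 [ 0.2 -0.9]
 [-2.6  0.5]
 [ 0.7  1.5]
 [ 0.5 -1.4]
 [ 0.1 -1.2]
 [-0.3 -0.3]
 [ 1.4 -0.7]
 [-0.3  2.1]
 [-1.2 -0.6]
 [ 0.8 -0.2]
 [-1.7 -0.4]
 [-0.2  0.7]]
spine [[ 0.55314851 -0.00504854  0.066     ]] edge [[ 0.53357128 -0.09918545  0.09347681]]
edges [[ 0.46993288 -0.08595086  0.09347681]] [[ 0.59720968 -0.11242004  0.09347681]]
canister top [0.57794691 0.1858601  0.141     ] [0.59330093 0.16213361 0.141     ]
bowl [0.71515938 0.00083401 0.055     ] [ 7.17189780e-01 -3.14194116e-04  5.50000000e-02]
lid [0.73439386 0.14689708 0.01      ] [0.73853455 0.14080304 0.01      ]
0.19412517869003126 [ 0.73661277 -0.31388388  0.073     ] [ 0.54270109 -0.32298577  0.073     ]
0.19810177870443946 [0.44067247 0.29354433 0.073     ] [0.24347616 0.27462535 0.073     ]
0.1416075777195 [ 0.62213784 -0.01989987  0.073     ] [0.48407368 0.01158018 0.073     ]
0.19265380184847009 [ 0.52647405 -0.29114641  0.073     ] [ 0.71873413 -0.27883594  0.073     ]
0.19185356352484687 [0.23513871 0.31162817 0.073     ] [0.42694194 0.31602243 0.073     ]
```

```bash
cat >> h.py <<'E'
from scipy.spatial.transform import Rotation as Ro
BP=np.array([0.55315,-0.00505,1.36575])
def target(bx,bz,phi,by=0,flip=1):
    """TCP at book (bx,by,bz); tool tilted phi deg from down toward book +x; jaw along spine"""
    c,s=np.cos(BP[2]),np.sin(BP[2]); ex=np.array([c,s,0]); ey=np.array([-s,c,0]); ez=np.array([0,0,1.])
    f=np.radians(phi); z=np.sin(f)*ex-np.cos(f)*ez; y=flip*ey; x=np.cross(y,z)
    return world(BP,[bx,by,bz])[0],Ro.from_matrix(np.c_[x,y,z])
def plan(p0,R0,p1,R1,n):
    w=(R0.inv()*R1).as_rotvec(); rows=[]
    for i in range(n):
        R=R0*Ro.from_rotvec(w*i/n); d=R.inv().apply((p1-p0)/n)*100; rows.append(np.r_[d,np.degrees(w/n)].round(2))
    return rows
def bookpose(p,R):
    c,s=np.cos(BP[2]),np.sin(BP[2]); d=p-np.r_[BP[:2],0]
    z=R.apply([0,0,1]); zb=[c*z[0]+s*z[1],-s*z[0]+c*z[1],z[2]]
    return np.r_[c*d[0]+s*d[1],-s*d[0]+c*d[1],d[2]]*1000,np.degrees(np.arctan2(zb[0],-zb[2])),zb[1]
def go(tgts,show=True):
    """tgts: list of (bx,bz,phi,by,flip,nrows) ; print rows from current state"""
    from workcell import bot
    s=bot.read_state(); p,R=s['position'],Ro.from_rotvec(s['tool_rot'])
    print('t',round(s['clock'],2),'book',bookpose(p,R)[0].round(1),'phi %.1f'%bookpose(p,R)[1],'F',s['force'].round(1),'q',s['qpos'].round(2))
    for t in tgts:
        p1,R1=target(*t[:5]); 
        for r in plan(p,R,p1,R1,t[5]): print(r.tolist())
        print('-'); p,R=p1,R1
E
python3 - <<'E'
from h import *
R0=Ro.from_rotvec([-6.62157113e-01,-3.07048334e+00,2.76284383e-03]); print(R0.as_matrix().round(2))
for fl in(1,-1):
    p,R=target(-.15,.25,45,0,fl); print(fl,p,R.as_matrix().round(2)); 
    a=np.arctan2(p[1],p[0])-1.06; print(a,(R0.inv()*R).as_rotvec(degrees=True).round(0), ((Ro.from_rotvec([0,0,a])*R0).inv()*R).as_rotvec(degrees=True).round(0))
E
```

```text
[[-0.91  0.41 -0.  ]
 [ 0.41  0.91 -0.  ]
 [ 0.   -0.   -1.  ]]
1 [ 0.52260812 -0.15190773  0.25      ] [[-0.14 -0.98  0.14]
 [-0.69  0.2   0.69]
 [-0.71  0.   -0.71]]
-1.342877505456637 [-40. -32. -97.] [ -69.   -0. -166.]
-1 [ 0.52260812 -0.15190773  0.25      ] [[ 0.14  0.98  0.14]
 [ 0.69 -0.2   0.69]
 [ 0.71  0.   -0.71]]
-1.342877505456637 [-30.  38.  73.] [-0. 45.  0.]
```

```bash
python3 - <<'E'
from h import *
from workcell import bot
go([(-.2,.22,45,0,-1,30)])
E
```

```text
t 0.15 book [477.5 411.9 230.5] phi -0.1 F [ 0.4  0.2 -0.3] q [ 1.06  0.13  1.49  0.    1.52 -0.09]
[-1.83, -1.9, 0.04, -1.01, 1.26, 2.44]
[-1.91, -1.82, -0.04, -1.01, 1.26, 2.44]
[-1.99, -1.74, -0.11, -1.01, 1.26, 2.44]
[-2.05, -1.65, -0.19, -1.01, 1.26, 2.44]
[-2.12, -1.56, -0.26, -1.01, 1.26, 2.44]
[-2.18, -1.46, -0.33, -1.01, 1.26, 2.44]
[-2.23, -1.36, -0.41, -1.01, 1.26, 2.44]
[-2.27, -1.26, -0.48, -1.01, 1.26, 2.44]
[-2.31, -1.15, -0.55, -1.01, 1.26, 2.44]
[-2.35, -1.04, -0.62, -1.01, 1.26, 2.44]
[-2.38, -0.93, -0.69, -1.01, 1.26, 2.44]
[-2.4, -0.82, -0.76, -1.01, 1.26, 2.44]
[-2.41, -0.7, -0.83, -1.01, 1.26, 2.44]
[-2.42, -0.58, -0.89, -1.01, 1.26, 2.44]
[-2.42, -0.46, -0.95, -1.01, 1.26, 2.44]
[-2.42, -0.34, -1.01, -1.01, 1.26, 2.44]
[-2.41, -0.22, -1.07, -1.01, 1.26, 2.44]
[-2.39, -0.1, -1.13, -1.01, 1.26, 2.44]
[-2.36, 0.02, -1.18, -1.01, 1.26, 2.44]
[-2.33, 0.14, -1.23, -1.01, 1.26, 2.44]
[-2.3, 0.26, -1.28, -1.01, 1.26, 2.44]
[-2.26, 0.38, -1.32, -1.01, 1.26, 2.44]
[-2.21, 0.5, -1.36, -1.01, 1.26, 2.44]
[-2.15, 0.62, -1.4, -1.01, 1.26, 2.44]
[-2.09, 0.73, -1.44, -1.01, 1.26, 2.44]
[-2.03, 0.85, -1.47, -1.01, 1.26, 2.44]
[-1.96, 0.96, -1.5, -1.01, 1.26, 2.44]
[-1.88, 1.07, -1.52, -1.01, 1.26, 2.44]
[-1.8, 1.17, -1.54, -1.01, 1.26, 2.44]
[-1.71, 1.27, -1.56, -1.01, 1.26, 2.44]
-
```

>>> send_rows --plan '[{"dx": -1.8,"dy": -1.9,"dz": -0.6,"wx": -1,"wy": 1.25,"wz": 2.45},{"dx": -1.9,"dy": -1.8,"dz": -0.7,"wx": -1,"wy": 1.25,"wz": 2.45},{"dx": -2,"dy": -1.75,"dz": -0.8,"wx": -1,"wy": 1.25,"wz": 2.45},{"dx": -2.05,"dy": -1.65,"dz": -0.8,"wx": -1,"wy": 1.25,"wz": 2.45},{"dx": -2.1,"dy": -1.55,"dz": -0.8,"wx": -1,"wy": 1.25,"wz": 2.45}]' --gripper 1 --force 40

```text
clock: 0.57
position: [0.2918, 0.4201, 0.261]
tool_rot: [-0.96, -2.893, -0.167]
force: [1.4, -0.5, -0.3]
finger_gap: 0.303
```

>>> send_rows --plan '[{"dx": -2.2,"dy": -1.45,"dz": -0.35,"wx": -1,"wy": 1.25,"wz": 2.45},{"dx": -2.25,"dy": -1.35,"dz": -0.4,"wx": -1,"wy": 1.25,"wz": 2.45},{"dx": -2.3,"dy": -1.25,"dz": -0.5,"wx": -1,"wy": 1.25,"wz": 2.45},{"dx": -2.3,"dy": -1.15,"dz": -0.55,"wx": -1,"wy": 1.25,"wz": 2.45},{"dx": -2.35,"dy": -1.05,"dz": -0.6,"wx": -1,"wy": 1.25,"wz": 2.45}]'

```text
clock: 0.98
position: [0.3365, 0.2953, 0.2592]
tool_rot: [-1.225, -2.682, -0.321]
force: [0.8, 0.3, 0.2]
finger_gap: -0.0
```

>>> send_rows --plan '[{"dx": -2.4,"dy": -0.95,"dz": -0.7,"wx": -1,"wy": 1.25,"wz": 2.45},{"dx": -2.4,"dy": -0.8,"dz": -0.75,"wx": -1,"wy": 1.25,"wz": 2.45},{"dx": -2.4,"dy": -0.7,"dz": -0.85,"wx": -1,"wy": 1.25,"wz": 2.45},{"dx": -2.4,"dy": -0.6,"dz": -0.9,"wx": -1,"wy": 1.25,"wz": 2.45},{"dx": -2.4,"dy": -0.45,"dz": -0.95,"wx": -1,"wy": 1.25,"wz": 2.45}]'

```text
clock: 1.4
position: [0.3804, 0.1705, 0.2582]
tool_rot: [-1.46, -2.442, -0.463]
force: [-0.0, 0.1, 0.3]
finger_gap: 0.0
```

```bash
python3 - <<'E'
from h import *
go([(-.2,.22,45,0,-1,15)])
E
```

```text
t 1.4 book [136.7 204.9 258.2] phi 22.4 F [-0.   0.1  0.3] q [-0.06 -0.43  2.    0.41  1.65 -0.54]
[-2.49, -0.36, -0.8, -1.0, 1.27, 2.42]
[-2.48, -0.24, -0.86, -1.0, 1.27, 2.42]
[-2.47, -0.12, -0.92, -1.0, 1.27, 2.42]
[-2.45, 0.0, -0.97, -1.0, 1.27, 2.42]
[-2.43, 0.12, -1.03, -1.0, 1.27, 2.42]
[-2.4, 0.24, -1.08, -1.0, 1.27, 2.42]
[-2.36, 0.36, -1.13, -1.0, 1.27, 2.42]
[-2.32, 0.48, -1.17, -1.0, 1.27, 2.42]
[-2.27, 0.6, -1.21, -1.0, 1.27, 2.42]
[-2.21, 0.72, -1.25, -1.0, 1.27, 2.42]
[-2.15, 0.83, -1.29, -1.0, 1.27, 2.42]
[-2.08, 0.94, -1.32, -1.0, 1.27, 2.42]
[-2.01, 1.05, -1.34, -1.0, 1.27, 2.42]
[-1.94, 1.16, -1.37, -1.0, 1.27, 2.42]
[-1.85, 1.26, -1.39, -1.0, 1.27, 2.42]
-
```

>>> send_rows --plan '[{"dx": -2.5,"dy": -0.35,"dz": -0.8,"wx": -1,"wy": 1.27,"wz": 2.42},{"dx": -2.5,"dy": -0.25,"dz": -0.85,"wx": -1,"wy": 1.27,"wz": 2.42},{"dx": -2.45,"dy": -0.1,"dz": -0.9,"wx": -1,"wy": 1.27,"wz": 2.42},{"dx": -2.45,"dy": 0,"dz": -0.95,"wx": -1,"wy": 1.27,"wz": 2.42},{"dx": -2.45,"dy": 0.1,"dz": -1.05,"wx": -1,"wy": 1.27,"wz": 2.42}]'

```text
clock: 1.82
position: [0.4246, 0.0467, 0.245]
tool_rot: [-1.659, -2.178, -0.593]
force: [0.8, 0.7, 0.2]
finger_gap: 0.001
```

>>> send_rows --plan '[{"dx": -2.4,"dy": 0.25,"dz": -1.1,"wx": -1,"wy": 1.27,"wz": 2.42},{"dx": -2.35,"dy": 0.35,"dz": -1.15,"wx": -1,"wy": 1.27,"wz": 2.42},{"dx": -2.3,"dy": 0.5,"dz": -1.15,"wx": -1,"wy": 1.27,"wz": 2.42},{"dx": -2.25,"dy": 0.6,"dz": -1.2,"wx": -1,"wy": 1.27,"wz": 2.42},{"dx": -2.2,"dy": 0.7,"dz": -1.25,"wx": -1,"wy": 1.27,"wz": 2.42}]'

```text
clock: 2.23
position: [0.4688, -0.0767, 0.2326]
tool_rot: [-1.825, -1.893, -0.708]
force: [0.4, -0.2, 0.3]
finger_gap: -0.001
```

>>> send_rows --plan '[{"dx": -2.15,"dy": 0.85,"dz": -1.3,"wx": -1,"wy": 1.27,"wz": 2.42},{"dx": -2.1,"dy": 0.95,"dz": -1.3,"wx": -1,"wy": 1.27,"wz": 2.42},{"dx": -2,"dy": 1.05,"dz": -1.35,"wx": -1,"wy": 1.27,"wz": 2.42},{"dx": -1.95,"dy": 1.15,"dz": -1.35,"wx": -1,"wy": 1.27,"wz": 2.42},{"dx": -1.85,"dy": 1.25,"dz": -1.4,"wx": -1,"wy": 1.27,"wz": 2.42}]'

```text
clock: 2.65
position: [0.513, -0.2002, 0.2197]
tool_rot: [-1.96, -1.594, -0.81]
force: [1.1, -0.6, 0.8]
finger_gap: -0.002
```

```bash
python3 - <<'E'
from h import *
from workcell import bot
import cv2
go([(-.2,.11,45,0,-1,5),(-.14,.06,45,0,-1,5)])
for n in("scene","side"): cv2.imwrite(f"pics/{n}1.png",bot.read_camera(n)["color"][:,:,::-1])
E
```

```text
t 2.65 book [-199.3   -0.5  219.7] phi 45.0 F [ 1.1 -0.6  0.8] q [-0.86  0.33  1.47  0.62  1.83 -0.64]
[-1.56, -0.01, 1.54, -0.01, 0.01, -0.01]
[-1.56, -0.01, 1.54, -0.01, 0.01, -0.01]
[-1.56, -0.01, 1.54, -0.01, 0.01, -0.01]
[-1.56, -0.01, 1.54, -0.01, 0.01, -0.01]
[-1.56, -0.01, 1.54, -0.01, 0.01, -0.01]
-
[0.14, 0.0, 1.56, 0.0, 0.0, 0.0]
[0.14, 0.0, 1.56, 0.0, 0.0, 0.0]
[0.14, 0.0, 1.56, 0.0, 0.0, 0.0]
[0.14, 0.0, 1.56, 0.0, 0.0, 0.0]
[0.14, 0.0, 1.56, 0.0, 0.0, 0.0]
-
```

View pics/scene1.png

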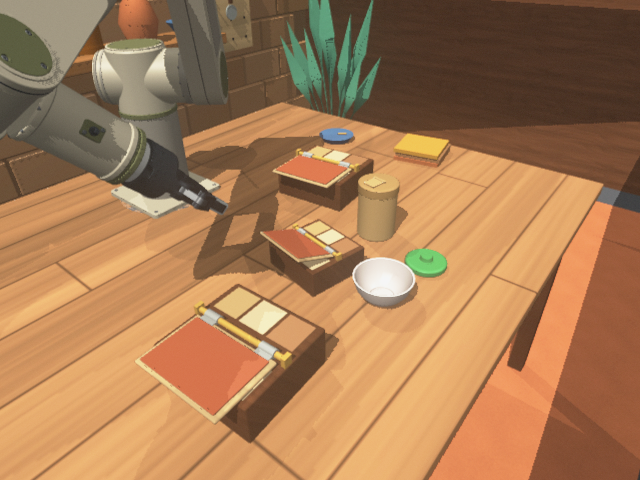

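View pics/side1.png

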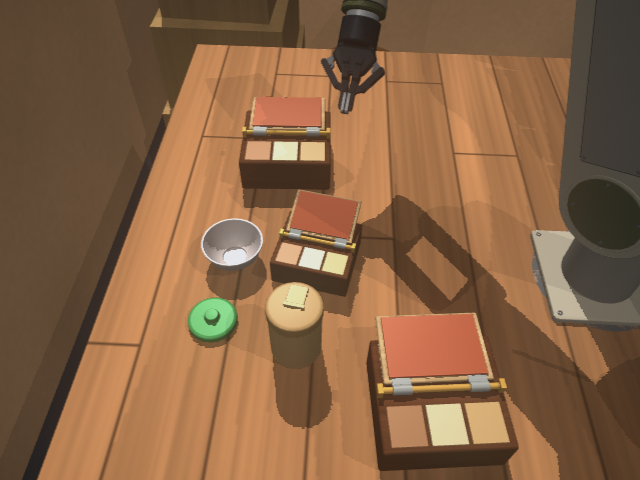

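```bash
python3 - <<'E'
from h import *
go([(-.13,.067,45,.02,-1,10)])
E
```

```text
t 2.75 book [-201.1   -0.5  218. ] phi 45.0 F [-0.2  0.7 -0.2] q [-0.86  0.34  1.47  0.62  1.82 -0.64]
[-0.57, -0.2, 1.57, -0.0, 0.0, -0.02]
[-0.57, -0.2, 1.57, -0.0, 0.0, -0.02]
[-0.57, -0.2, 1.57, -0.0, 0.0, -0.02]
[-0.57, -0.2, 1.57, -0.0, 0.0, -0.02]
[-0.57, -0.2, 1.57, -0.0, 0.0, -0.02]
[-0.57, -0.2, 1.57, -0.0, 0.0, -0.02]
[-0.57, -0.2, 1.57, -0.0, 0.0, -0.02]
[-0.57, -0.2, 1.57, -0.0, 0.0, -0.02]
[-0.57, -0.2, 1.57, -0.0, 0.0, -0.02]
[-0.57, -0.2, 1.57, -0.0, 0.0, -0.02]
-
```

>>> send_rows --plan '[{"dx": -0.9,"dy": -0.2,"dz": 1.55},{"dx": -0.9,"dy": -0.2,"dz": 1.55},{"dx": -0.6,"dy": -0.2,"dz": 1.55},{"dx": -0.6,"dy": -0.2,"dz": 1.55},{"dx": -0.6,"dy": -0.2,"dz": 1.55}]'

```text
invalid input at $.plan[0]: expected keys dx, dy, dz, wx, wy, wz
```

>>> send_rows --plan '[{"dx": -0.6,"dy": -0.2,"dz": 1.55},{"dx": -0.5,"dy": -0.2,"dz": 1.55},{"dx": -0.4,"dy": -0.2,"dz": 1.55},{"dx": -0.4,"dy": -0.2,"dz": 1.55},{"dx": -0.4,"dy": -0.2,"dz": 1.3}]'

```text
invalid input at $.plan[0]: expected keys dx, dy, dz, wx, wy, wz
```

```bash
python3 - <<'E'
from h import *
from workcell import bot
import cv2
go([(-.092,.07,45,0.02,-1,5)])
for n in("scene","side"):
    im=bot.read_camera(n)["color"][:,:,::-1]; im=im[170:320,200:400] if n=="scene" else im[120:320,220:420]
    cv2.imwrite(f"pics/{n}2.png",cv2.resize(im,None,fx=3,fy=3,interpolation=cv2.INTER_CUBIC))
E
```

```text
t 2.75 book [-201.1   -0.5  218. ] phi 45.0 F [-0.2  0.7 -0.2] q [-0.86  0.34  1.47  0.62  1.82 -0.64]
[-0.55, -0.41, 3.64, -0.0, 0.0, -0.05]
[-0.55, -0.41, 3.64, -0.0, 0.0, -0.05]
[-0.55, -0.41, 3.64, -0.0, 0.0, -0.05]
[-0.55, -0.41, 3.64, -0.0, 0.0, -0.05]
[-0.55, -0.41, 3.64, -0.0, 0.0, -0.05]
-
```

View pics/scene2.png

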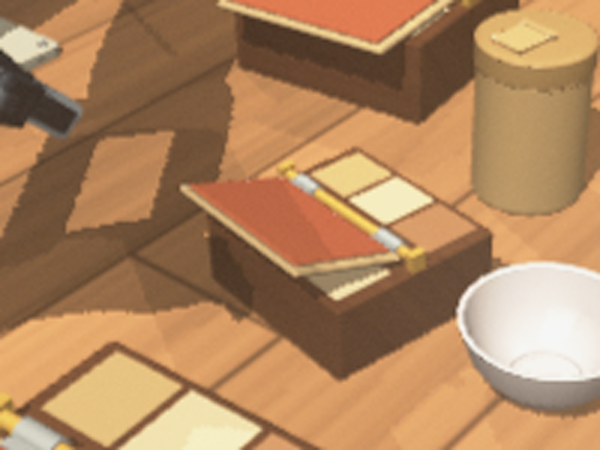

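View pics/side2.png

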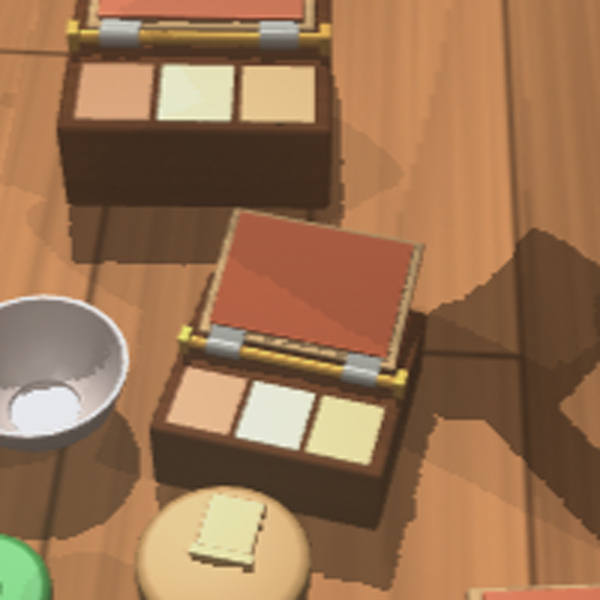

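All keys are required, so I'm resending those rows with them filled in.

>>> send_rows --plan '[{"dx": -0.9,"dy": -0.2,"dz": 1.55,"wx": 0,"wy": 0,"wz": 0},{"dx": -0.9,"dy": -0.2,"dz": 1.55,"wx": 0,"wy": 0,"wz": 0},{"dx": -0.6,"dy": -0.2,"dz": 1.55,"wx": 0,"wy": 0,"wz": 0},{"dx": -0.6,"dy": -0.2,"dz": 1.55,"wx": 0,"wy": 0,"wz": 0},{"dx": -0.6,"dy": -0.2,"dz": 1.55,"wx": 0,"wy": 0,"wz": 0}]'

```text
clock: 3.27
position: [0.5089, -0.167, 0.1401]
tool_rot: [-1.958, -1.601, -0.809]
force: [-1.1, -0.1, -0.1]
finger_gap: -0.002
```

>>> send_rows --plan '[{"dx": -0.6,"dy": -0.2,"dz": 1.55,"wx": 0,"wy": 0,"wz": 0},{"dx": -0.5,"dy": -0.2,"dz": 1.55,"wx": 0,"wy": 0,"wz": 0},{"dx": -0.4,"dy": -0.2,"dz": 1.55,"wx": 0,"wy": 0,"wz": 0},{"dx": -0.4,"dy": -0.2,"dz": 1.55,"wx": 0,"wy": 0,"wz": 0},{"dx": -0.4,"dy": -0.2,"dz": 1.3,"wx": 0,"wy": 0,"wz": 0}]'

```text
clock: 3.68
position: [0.5064, -0.1288, 0.0705]
tool_rot: [-1.957, -1.6, -0.809]
force: [0.4, 0.6, 0.4]
finger_gap: 0.001
```

```bash
python3 - <<'E'
from h import *
from workcell import bot
import cv2
go([(-.092,.07,45,0.02,-1,5)])
for n in("scene","side"):
    im=bot.read_camera(n)["color"][:,:,::-1]; im=im[170:320,200:400] if n=="scene" else im[120:320,220:420]
    cv2.imwrite(f"pics/{n}3.png",cv2.resize(im,None,fx=3,fy=3,interpolation=cv2.INTER_CUBIC))
E
```

```text
t 3.68 book [-130.6   20.6   70.5] phi 44.9 F [0.4 0.6 0.4] q [-0.78  0.4   1.7   0.63  1.55 -0.76]
[0.54, 0.02, 0.55, -0.03, 0.03, 0.05]
[0.54, 0.01, 0.55, -0.03, 0.03, 0.05]
[0.54, 0.01, 0.55, -0.03, 0.03, 0.05]
[0.54, 0.01, 0.55, -0.03, 0.03, 0.05]
[0.54, 0.01, 0.55, -0.03, 0.03, 0.05]
-
```

View pics/scene3.png

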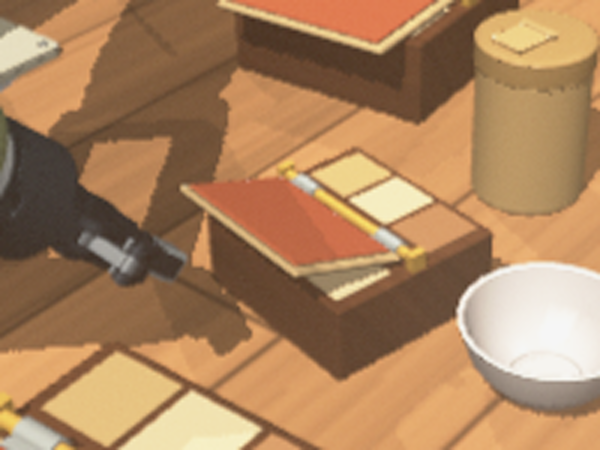

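View pics/side3.png

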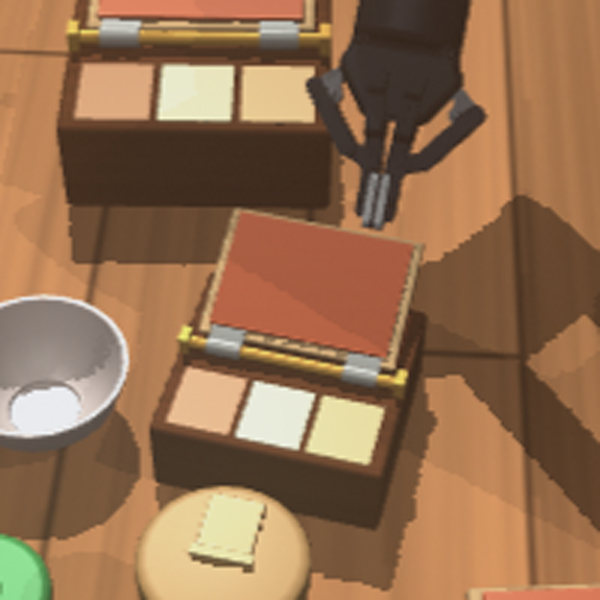

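```bash
cat >> h.py <<'E'
def tip(th,phi,rho=.083,extra=0.):
    f=np.radians(phi); d=np.array([np.sin(f),-np.cos(f)]); t=np.array([np.cos(f),np.sin(f)])
    u=np.array([-np.cos(th),np.sin(th)]); m=np.array([-np.sin(th),-np.cos(th)])
    h=max(-.011*t@m,.011*t@m)
    for s in np.linspace(0,.06,121):
        for k in(1,-1):
            o=k*.011*t-s*d
            if rho+o@u<=.1: h=max(h,-(o@m))
    h+=.004-extra
    return np.array([0,.066])+rho*u+h*m
E
python3 - <<'E'
from h import *
for th in np.arange(.28,3.15,.2):
    phi=45 if th<1.6 else 45-25*(th-1.6)/1.54
    print(round(th,2),round(phi),tip(th,phi).round(3))
go([(-.09,.065,45,0.02,-1,5)])
E
```

```text
0.28 45 [-0.087  0.064]
0.48 45 [-0.083  0.086]
0.68 45 [-0.075  0.105]
0.88 45 [-0.064  0.12 ]
1.08 45 [-0.052  0.132]
1.28 45 [-0.037  0.142]
1.48 45 [-0.02   0.148]
1.68 44 [-0.002  0.15 ]
1.88 40 [0.016 0.148]
2.08 37 [0.033 0.143]
2.28 34 [0.049 0.133]
2.48 31 [0.062 0.121]
2.68 27 [0.072 0.107]
2.88 24 [0.079 0.093]
3.08 21 [0.082 0.078]
t 3.78 book [-130.    21.9   69.2] phi 45.0 F [-0.5  0.6  0.5] q [-0.78  0.4   1.7   0.63  1.55 -0.76]
[0.51, 0.04, 0.63, -0.06, 0.0, 0.02]
[0.51, 0.04, 0.63, -0.06, 0.0, 0.02]
[0.51, 0.04, 0.63, -0.06, 0.0, 0.02]
[0.51, 0.04, 0.63, -0.06, 0.0, 0.02]
[0.51, 0.04, 0.63, -0.06, 0.0, 0.02]
-
```

>>> send_rows --plan '[{"dx": 0.5,"dy": 0,"dz": 0.63,"wx": 0,"wy": 0,"wz": 0},{"dx": 0.5,"dy": 0,"dz": 0.63,"wx": 0,"wy": 0,"wz": 0},{"dx": 0.5,"dy": 0,"dz": 0.63,"wx": 0,"wy": 0,"wz": 0},{"dx": 0.5,"dy": 0,"dz": 0.63,"wx": 0,"wy": 0,"wz": 0},{"dx": 0.5,"dy": 0,"dz": 0.63,"wx": 0,"wy": 0,"wz": 0}]'

```text
clock: 4.2
position: [0.5151, -0.0908, 0.0665]
tool_rot: [-1.959, -1.599, -0.81]
force: [0.3, 0.4, -0.2]
finger_gap: 0.001
```

```bash
cat > seq.py <<'E'
from h import *
import sys
def phi(th): return 45 if th<1.6 else 45-25*(th-1.6)/1.54
def seq(a,b,n,extra=0.,rho=.083):
    L=[]
    for th in np.linspace(a,b,n+1)[1:]:
        p=tip(th,phi(th),rho,extra); L.append((p[0],p[1],phi(th),.02,-1,1))
    go(L)
E
python3 - <<'E'
from seq import *
from workcell import bot
import cv2
seq(.28,.8,10)
for n in("scene",):
    im=bot.read_camera(n)["color"][:,:,::-1]; im=im[170:320,200:400]
    cv2.imwrite(f"pics/{n}4.png",cv2.resize(im,None,fx=3,fy=3,interpolation=cv2.INTER_CUBIC))
E
```

```text
t 4.2 book [-91.7  19.8  66.5] phi 44.9 F [ 0.3  0.4 -0.2] q [-0.73  0.36  1.75  0.66  1.51 -0.73]
[0.61, -0.02, 0.13, -0.06, 0.13, 0.16]
-
[0.46, -0.0, -0.34, 0.0, 0.0, 0.0]
-
[0.47, 0.0, -0.31, 0.0, 0.0, 0.0]
-
[0.49, -0.0, -0.28, 0.0, 0.0, 0.0]
-
[0.5, -0.0, -0.25, 0.0, 0.0, 0.0]
-
[0.51, -0.0, -0.21, 0.0, 0.0, 0.0]
-
[0.5, 0.0, -0.18, 0.0, 0.0, 0.0]
-
[0.51, 0.0, -0.15, 0.0, 0.0, 0.0]
-
[0.52, 0.0, -0.12, 0.0, 0.0, 0.0]
-
[0.49, 0.0, -0.09, 0.0, 0.0, 0.0]
-
```

View pics/scene4.png

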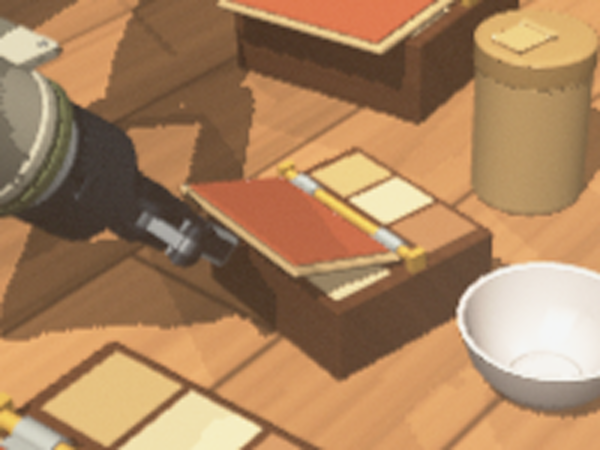

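>>> send_rows --plan '[{"dx": 0.6,"dy": 0,"dz": 0.1,"wx": 0,"wy": 0,"wz": 0},{"dx": 0.46,"dy": 0,"dz": -0.34,"wx": 0,"wy": 0,"wz": 0},{"dx": 0.47,"dy": 0,"dz": -0.31,"wx": 0,"wy": 0,"wz": 0},{"dx": 0.49,"dy": 0,"dz": -0.28,"wx": 0,"wy": 0,"wz": 0},{"dx": 0.5,"dy": 0,"dz": -0.25,"wx": 0,"wy": 0,"wz": 0}]'

```text
clock: 4.67
position: [0.5168, -0.0816, 0.0923]
tool_rot: [-1.959, -1.598, -0.81]
force: [0.2, -0.0, -2.8]
finger_gap: 0.001
```

```bash
python3 - <<'E'
from seq import *
from workcell import bot
import cv2
seq(.54,1.2,10)
for n in("scene",):
    im=bot.read_camera(n)["color"][:,:,::-1]; im=im[170:320,200:400]
    cv2.imwrite(f"pics/{n}5.png",cv2.resize(im,None,fx=3,fy=3,interpolation=cv2.INTER_CUBIC))
E
```

```text
t 4.67 book [-82.3  20.   92.3] phi 44.9 F [ 0.2 -0.  -2.8] q [-0.71  0.31  1.76  0.66  1.53 -0.7 ]
[0.69, -0.0, -0.16, -0.06, 0.13, 0.12]
-
[0.65, -0.0, -0.21, 0.0, 0.0, 0.0]
-
[0.65, 0.0, -0.16, 0.0, 0.0, 0.0]
-
[0.63, -0.0, -0.11, 0.0, 0.0, 0.0]
-
[0.56, 0.0, -0.07, 0.0, 0.0, 0.0]
-
[0.56, 0.0, -0.03, 0.0, 0.0, 0.0]
-
[0.57, 0.0, 0.01, 0.0, 0.0, 0.0]
-
[0.57, -0.0, 0.05, 0.0, 0.0, 0.0]
-
[0.57, 0.0, 0.09, 0.0, 0.0, 0.0]
-
[0.57, -0.0, 0.13, 0.0, 0.0, 0.0]
-
```

View pics/scene5.png

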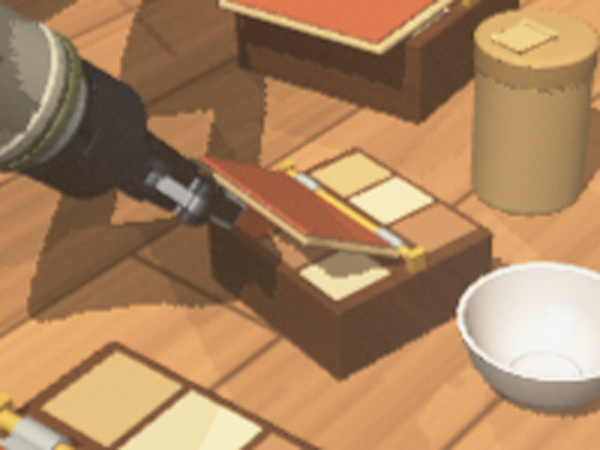

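>>> send_rows --plan '[{"dx": 0.69,"dy": 0,"dz": -0.16,"wx": 0,"wy": 0,"wz": 0},{"dx": 0.65,"dy": 0,"dz": -0.2,"wx": 0,"wy": 0,"wz": 0},{"dx": 0.65,"dy": 0,"dz": -0.16,"wx": 0,"wy": 0,"wz": 0},{"dx": 0.63,"dy": 0,"dz": -0.1,"wx": 0,"wy": 0,"wz": 0},{"dx": 0.56,"dy": 0,"dz": -0.07,"wx": 0,"wy": 0,"wz": 0}]'

```text
clock: 5.13
position: [0.5202, -0.0636, 0.1194]
tool_rot: [-1.959, -1.598, -0.809]
force: [0.1, -0.1, -3.4]
finger_gap: 0.002
```

>>> send_rows --plan '[{"dx": 0.56,"dy": 0,"dz": -0.03,"wx": 0,"wy": 0,"wz": 0},{"dx": 0.57,"dy": 0,"dz": 0,"wx": 0,"wy": 0,"wz": 0},{"dx": 0.57,"dy": 0,"dz": 0.05,"wx": 0,"wy": 0,"wz": 0},{"dx": 0.57,"dy": 0,"dz": 0.1,"wx": 0,"wy": 0,"wz": 0},{"dx": 0.57,"dy": 0,"dz": 0.13,"wx": 0,"wy": 0,"wz": 0}]'

```text
clock: 5.55
position: [0.5247, -0.0422, 0.1375]
tool_rot: [-1.959, -1.598, -0.81]
force: [-0.1, -0.7, -2.3]
finger_gap: -0.002
```

```bash
python3 - <<'E'
from seq import *
from workcell import bot
import cv2
seq(1.2,2.0,10)
for n in("scene",):
    im=bot.read_camera(n)["color"][:,:,::-1]; im=im[150:300,200:400]
    cv2.imwrite(f"pics/{n}6.png",cv2.resize(im,None,fx=3,fy=3,interpolation=cv2.INTER_CUBIC))
E
```

```text
t 5.55 book [-42.1  20.3 137.5] phi 44.9 F [-0.1 -0.7 -2.3] q [-0.65  0.21  1.79  0.69  1.56 -0.61]
[0.66, 0.03, 0.08, -0.09, 0.11, 0.12]
-
[0.66, -0.0, 0.27, 0.0, 0.0, 0.0]
-
[0.64, 0.0, 0.33, 0.0, 0.0, 0.0]
-
[0.62, -0.0, 0.38, 0.0, 0.0, 0.0]
-
[0.58, -0.0, 0.44, 0.0, 0.0, 0.0]
-
[0.53, 0.0, 0.48, 0.0, -1.3, 0.0]
-
[0.51, 0.0, 0.51, 0.0, -1.3, -0.0]
-
[0.47, -0.0, 0.54, 0.0, -1.3, 0.0]
-
[0.44, 0.0, 0.57, 0.0, -1.3, -0.0]
-
[0.4, -0.0, 0.6, 0.0, -1.3, 0.0]
-
```

View pics/scene6.png

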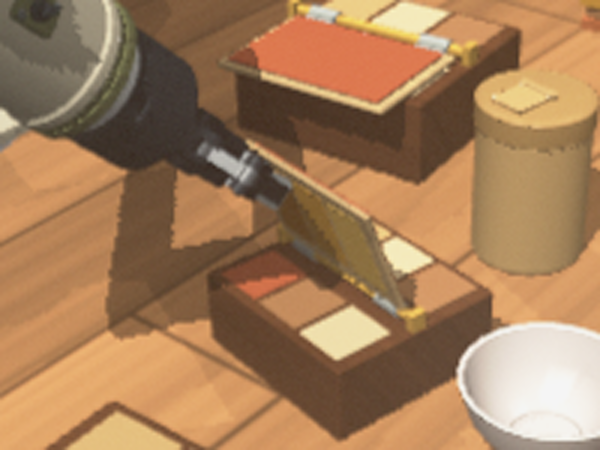

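Leaf near 1.2 rad, with the tip on the ochre face near the edge and the book not moved. Continuing.

>>> send_rows --plan '[{"dx": 0.66,"dy": 0,"dz": 0.1,"wx": 0,"wy": 0,"wz": 0},{"dx": 0.66,"dy": 0,"dz": 0.27,"wx": 0,"wy": 0,"wz": 0},{"dx": 0.64,"dy": 0,"dz": 0.33,"wx": 0,"wy": 0,"wz": 0},{"dx": 0.62,"dy": 0,"dz": 0.38,"wx": 0,"wy": 0,"wz": 0},{"dx": 0.58,"dy": 0,"dz": 0.44,"wx": 0,"wy": 0,"wz": 0}]'

```text
clock: 6.02
position: [0.5315, -0.0095, 0.149]
tool_rot: [-1.959, -1.598, -0.81]
force: [-0.4, -2.2, -1.4]
finger_gap: 0.002
```

>>> send_rows --plan '[{"dx": 0.53,"dy": 0,"dz": 0.48,"wx": 0,"wy": -1.3,"wz": 0},{"dx": 0.51,"dy": 0,"dz": 0.51,"wx": 0,"wy": -1.3,"wz": 0},{"dx": 0.47,"dy": 0,"dz": 0.54,"wx": 0,"wy": -1.3,"wz": 0},{"dx": 0.44,"dy": 0,"dz": 0.57,"wx": 0,"wy": -1.3,"wz": 0},{"dx": 0.4,"dy": 0,"dz": 0.6,"wx": 0,"wy": -1.3,"wz": 0}]'

```text
clock: 6.43
position: [0.5387, 0.0254, 0.1447]
tool_rot: [-2.039, -1.664, -0.708]
force: [-0.5, -2.2, -0.2]
finger_gap: 0.004
```

```bash
python3 - <<'E'
from seq import *
from workcell import bot
import cv2
seq(2.0,2.8,10)
for n in("scene",):
    im=bot.read_camera(n)["color"][:,:,::-1]; im=im[150:300,200:400]
    cv2.imwrite(f"pics/{n}7.png",cv2.resize(im,None,fx=3,fy=3,interpolation=cv2.INTER_CUBIC))
E
```

```text
t 6.43 book [ 26.9  20.4 144.7] phi 38.3 F [-0.5 -2.2 -0.2] q [-0.47  0.09  1.85  0.64  1.45 -0.44]
[0.36, 0.04, 0.56, -0.06, -1.04, 0.18]
-
[0.32, 0.0, 0.65, 0.0, -1.3, 0.0]
-
[0.28, -0.0, 0.67, -0.0, -1.3, 0.0]
-
[0.24, -0.0, 0.69, 0.0, -1.3, -0.0]
-
[0.19, -0.0, 0.7, 0.0, -1.3, -0.0]
-
[0.15, 0.0, 0.71, -0.0, -1.3, 0.0]
-
[0.1, -0.0, 0.72, 0.0, -1.3, 0.0]
-
[0.06, -0.0, 0.73, 0.0, -1.3, -0.0]
-
[0.02, 0.0, 0.63, -0.0, -1.3, 0.0]
-
[-0.01, -0.0, 0.6, 0.0, -1.3, -0.0]
-
```

View pics/scene7.png

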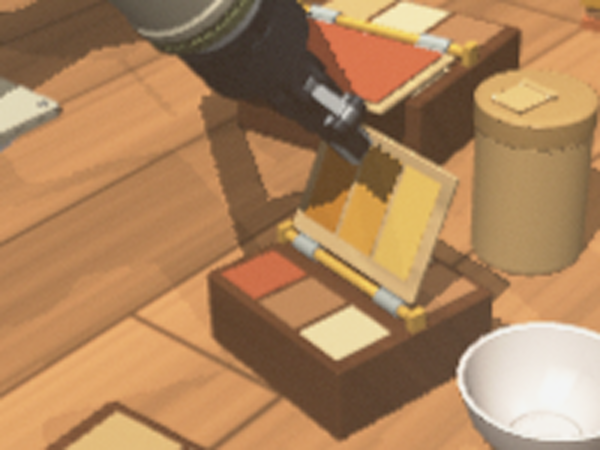

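>>> send_rows --plan '[{"dx": 0.36,"dy": 0,"dz": 0.56,"wx": 0,"wy": -1.1,"wz": 0},{"dx": 0.32,"dy": 0,"dz": 0.65,"wx": 0,"wy": -1.3,"wz": 0},{"dx": 0.28,"dy": 0,"dz": 0.67,"wx": 0,"wy": -1.3,"wz": 0},{"dx": 0.24,"dy": 0,"dz": 0.69,"wx": 0,"wy": -1.3,"wz": 0},{"dx": 0.19,"dy": 0,"dz": 0.7,"wx": 0,"wy": -1.3,"wz": 0}]'

```text
clock: 6.9
position: [0.5446, 0.0548, 0.1258]
tool_rot: [-2.112, -1.723, -0.605]
force: [-0.5, -1.9, -0.3]
finger_gap: 0.002
```

>>> send_rows --plan '[{"dx": 0.15,"dy": 0,"dz": 0.71,"wx": 0,"wy": -1.3,"wz": 0},{"dx": 0.1,"dy": 0,"dz": 0.72,"wx": 0,"wy": -1.3,"wz": 0},{"dx": 0.06,"dy": 0,"dz": 0.73,"wx": 0,"wy": -1.3,"wz": 0},{"dx": 0,"dy": 0,"dz": 0.63,"wx": 0,"wy": -1.3,"wz": 0},{"dx": 0,"dy": 0,"dz": 0.6,"wx": 0,"wy": -1.3,"wz": 0}]'

```text
clock: 7.32
position: [0.5484, 0.0737, 0.0978]
tool_rot: [-2.184, -1.782, -0.494]
force: [-0.9, -0.8, -0.3]
finger_gap: -0.0
```

```bash
python3 - <<'E'
from seq import *
from workcell import bot
import cv2
seq(2.8,3.1416,8)
for n in("scene",):
    im=bot.read_camera(n)["color"][:,:,::-1]; im=im[150:300,200:400]
    cv2.imwrite(f"pics/{n}8.png",cv2.resize(im,None,fx=3,fy=3,interpolation=cv2.INTER_CUBIC))
E
```

```text
t 7.32 book [76.1 20.7 97.8] phi 25.5 F [-0.9 -0.8 -0.3] q [-0.25  0.07  1.87  0.47  1.26 -0.21]
[0.05, 0.07, 0.26, -0.06, -0.64, 0.16]
-
[-0.03, -0.0, 0.32, -0.0, -0.69, 0.0]
-
[-0.03, 0.0, 0.32, -0.0, -0.69, 0.0]
-
[-0.04, 0.0, 0.32, 0.0, -0.69, -0.0]
-
[-0.05, 0.0, 0.32, 0.0, -0.69, 0.0]
-
[-0.06, 0.0, 0.32, 0.0, -0.69, -0.0]
-
[-0.07, -0.0, 0.32, 0.0, -0.69, 0.0]
-
[-0.08, 0.0, 0.31, 0.0, -0.69, -0.0]
-
```

View pics/scene8.png

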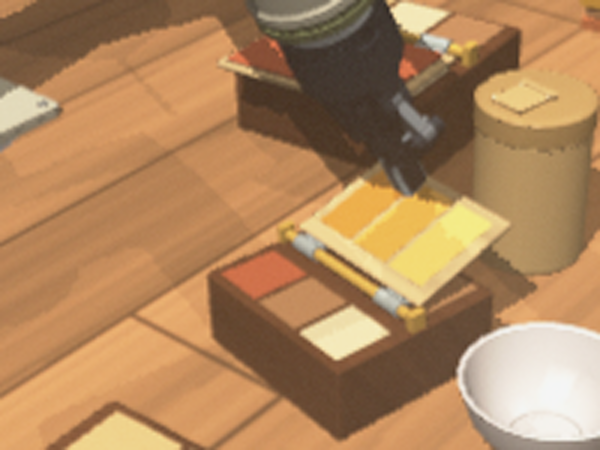

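>>> send_rows --plan '[{"dx": 0,"dy": 0,"dz": 0.3,"wx": 0,"wy": -0.7,"wz": 0},{"dx": -0.03,"dy": 0,"dz": 0.32,"wx": 0,"wy": -0.7,"wz": 0},{"dx": -0.03,"dy": 0,"dz": 0.32,"wx": 0,"wy": -0.7,"wz": 0},{"dx": -0.04,"dy": 0,"dz": 0.32,"wx": 0,"wy": -0.7,"wz": 0},{"dx": -0.05,"dy": 0,"dz": 0.32,"wx": 0,"wy": -0.7,"wz": 0}]'

```text
clock: 7.78
position: [0.5495, 0.0781, 0.0831]
tool_rot: [-2.222, -1.812, -0.433]
force: [-0.6, -1.1, 1.0]
finger_gap: 0.001
```

>>> send_rows --plan '[{"dx": -0.06,"dy": 0,"dz": 0.3,"wx": 0,"wy": -0.7,"wz": 0},{"dx": -0.06,"dy": 0,"dz": 0.2,"wx": 0,"wy": -0.7,"wz": 0},{"dx": -0.06,"dy": 0,"dz": 0.15,"wx": 0,"wy": -0.7,"wz": 0},{"dx": 0,"dy": 0,"dz": 0,"wx": 0,"wy": 0,"wz": 0},{"dx": 0,"dy": 0,"dz": 0,"wx": 0,"wy": 0,"wz": 0}]'

```text
clock: 8.2
position: [0.5495, 0.0791, 0.0766]
tool_rot: [-2.243, -1.83, -0.395]
force: [-0.4, -0.5, 0.5]
finger_gap: 0.001
```

```bash
python3 - <<'E'
from seq import *
from workcell import bot
import cv2
seq(3.1416,3.1416,1)
print(tip(3.1416,20))
for n in("scene","side"):
    im=bot.read_camera(n)["color"][:,:,::-1]; im=im[150:300,200:400] if n=="scene" else im[180:330,220:420]
    cv2.imwrite(f"pics/{n}9.png",cv2.resize(im,None,fx=3,fy=3,interpolation=cv2.INTER_CUBIC))
E
```

```text
t 8.2 book [81.7 20.7 76.6] phi 20.0 F [-0.4 -0.5  0.5] q [-0.18  0.09  1.86  0.38  1.2  -0.12]
[0.03, 0.07, 0.32, -0.05, -0.01, 0.17]
-
[0.08300006 0.07376169]
```

View pics/scene9.png

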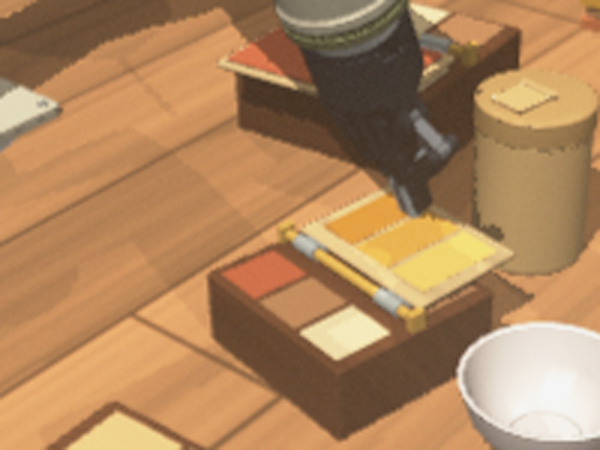

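View pics/side9.png

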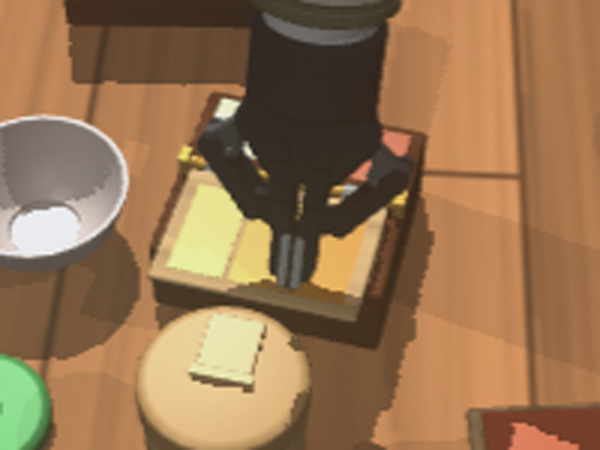

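>>> send_rows --plan '[{"dx": 0,"dy": 0,"dz": 0.1,"wx": 0,"wy": 0,"wz": 0},{"dx": 0,"dy": 0,"dz": 0.1,"wx": 0,"wy": 0,"wz": 0},{"dx": 0,"dy": 0,"dz": 0.1,"wx": 0,"wy": 0,"wz": 0},{"dx": 0,"dy": 0,"dz": 0,"wx": 0,"wy": 0,"wz": 0},{"dx": 0,"dy": 0,"dz": 0,"wx": 0,"wy": 0,"wz": 0}]'

```text
clock: 8.72
position: [0.5497, 0.0799, 0.0738]
tool_rot: [-2.243, -1.83, -0.396]
force: [0.3, -0.1, -0.3]
finger_gap: 0.003
```

>>> send_rows --plan '[{"dx": 0,"dy": 0,"dz": 0.05,"wx": 0,"wy": 0,"wz": 0},{"dx": 0,"dy": 0,"dz": 0.05,"wx": 0,"wy": 0,"wz": 0},{"dx": 0,"dy": 0,"dz": 0,"wx": 0,"wy": 0,"wz": 0},{"dx": 0,"dy": 0,"dz": 0,"wx": 0,"wy": 0,"wz": 0},{"dx": 0,"dy": 0,"dz": 0,"wx": 0,"wy": 0,"wz": 0}]'

```text
clock: 9.13
position: [0.5498, 0.0803, 0.0729]
tool_rot: [-2.243, -1.83, -0.396]
force: [-0.0, 0.4, 1.0]
finger_gap: 0.0
```

>>> send_rows --plan '[{"dx": 0,"dy": 0,"dz": 0.05,"wx": 0,"wy": 0,"wz": 0},{"dx": 0,"dy": 0,"dz": 0.05,"wx": 0,"wy": 0,"wz": 0},{"dx": 0,"dy": 0,"dz": 0,"wx": 0,"wy": 0,"wz": 0},{"dx": 0,"dy": 0,"dz": 0,"wx": 0,"wy": 0,"wz": 0},{"dx": 0,"dy": 0,"dz": 0,"wx": 0,"wy": 0,"wz": 0}]'

```text
clock: 9.55
position: [0.55, 0.0804, 0.0725]
tool_rot: [-2.243, -1.83, -0.396]
force: [-2.3, -1.3, 5.5]
finger_gap: -0.001
```

>>> send_rows --plan '[{"dx": 0,"dy": 0,"dz": 0.05,"wx": 0,"wy": 0,"wz": 0},{"dx": 0,"dy": 0,"dz": 0.05,"wx": 0,"wy": 0,"wz": 0},{"dx": 0,"dy": 0,"dz": 0,"wx": 0,"wy": 0,"wz": 0},{"dx": 0,"dy": 0,"dz": 0,"wx": 0,"wy": 0,"wz": 0},{"dx": 0,"dy": 0,"dz": 0,"wx": 0,"wy": 0,"wz": 0}]'

```text
clock: 9.97
position: [0.5502, 0.0805, 0.0722]
tool_rot: [-2.243, -1.831, -0.396]
force: [-6.8, -4.5, 12.5]
finger_gap: -0.002
```

>>> send_rows --plan '[{"dx": 0,"dy": 0,"dz": -0.1,"wx": 0,"wy": 0,"wz": 0},{"dx": 0,"dy": 0,"dz": -0.5,"wx": 0,"wy": 0,"wz": 0},{"dx": 0,"dy": 0,"dz": -1.5,"wx": 0,"wy": 0,"wz": 0},{"dx": 0,"dy": 0,"dz": -2,"wx": 0,"wy": 0,"wz": 0},{"dx": 0,"dy": 0,"dz": -2,"wx": 0,"wy": 0,"wz": 0}]'

```text
clock: 10.38
position: [0.545, 0.0605, 0.1284]
tool_rot: [-2.242, -1.829, -0.394]
force: [0.8, 0.3, 0.6]
finger_gap: 0.001
```

>>> send_rows --plan '[{"dx": 0,"dy": 0,"dz": -2,"wx": 0,"wy": 0,"wz": 0},{"dx": 0,"dy": 0,"dz": -2,"wx": 0,"wy": 0,"wz": 0},{"dx": -0.5,"dy": 0,"dz": -2,"wx": 0,"wy": 0,"wz": 0},{"dx": -1,"dy": 0,"dz": -2,"wx": 0,"wy": 0,"wz": 0},{"dx": -1,"dy": 0,"dz": -2,"wx": 0,"wy": 0,"wz": 0}]'

```text
clock: 10.8
position: [0.5339, 0.0037, 0.2149]
tool_rot: [-2.243, -1.831, -0.396]
force: [0.3, -0.5, -0.6]
finger_gap: 0.0
```

>>> send_rows --plan '[{"dx": -2,"dy": 0,"dz": -1,"wx": 0,"wy": 0,"wz": 0},{"dx": -2,"dy": 0,"dz": -1,"wx": 0,"wy": 0,"wz": 0},{"dx": -2,"dy": 0,"dz": -0.5,"wx": 0,"wy": 0,"wz": 0},{"dx": -1,"dy": 0,"dz": 0,"wx": 0,"wy": 0,"wz": 0},{"dx": 0,"dy": 0,"dz": 0,"wx": 0,"wy": 0,"wz": 0}]'

```text
clock: 11.22
position: [0.5187, -0.0703, 0.2125]
tool_rot: [-2.246, -1.827, -0.395]
force: [0.9, -0.1, -0.2]
finger_gap: -0.002
```

```bash
python3 - <<'E'
from h import *
from workcell import bot
import cv2
go([])
for n in("scene","side"):
    im=np.ascontiguousarray(bot.read_camera(n)["color"][:,:,::-1]); o=(250,150) if n=="scene" else (200,180)
    im=cv2.resize(im[o[1]:o[1]+150,o[0]:o[0]+200],None,fx=4,fy=4,interpolation=cv2.INTER_CUBIC)
    # overlay predicted left-flat leaf top outline and case top
    for P,c in(([(.1,-.065,.07),(.1,.065,.07)],(255,0,0)),([(-.07,-.075,.06),(.07,-.075,.06),(.07,.075,.06),(-.07,.075,.06)],(0,255,0)),([(0,-.071,.073),(0,.071,.073)],(255,0,255))):
        q=((proj(n,world(BP,np.array(P)))-o)*4).astype(int); cv2.polylines(im,[q.reshape(-1,1,2)],len(P)>2,c,1)
    cv2.imwrite(f"pics/{n}10.png",im)
E
```

```text
t 11.22 book [-70.9  20.5 212.5] phi 20.0 F [ 0.9 -0.1 -0.2] q [-0.47 -0.04  1.74  0.34  1.54 -0.29]
```

View pics/scene10.png

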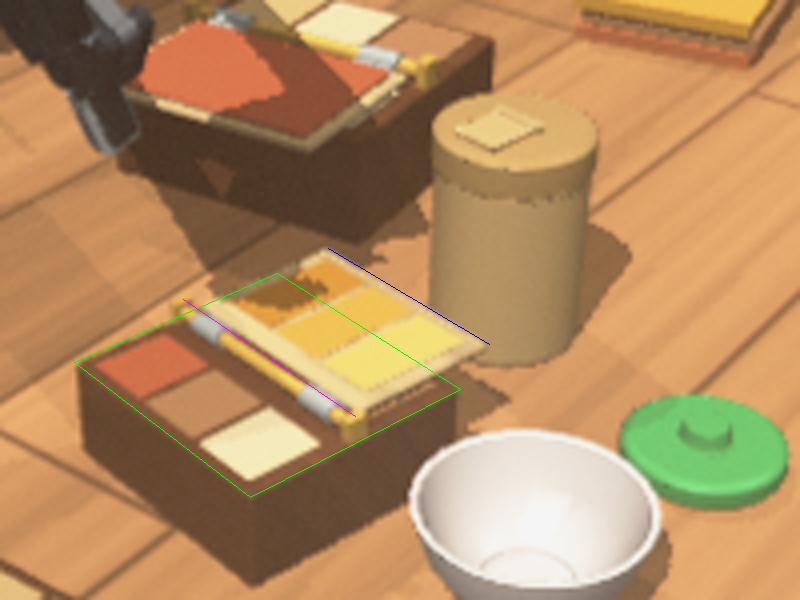

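View pics/side10.png

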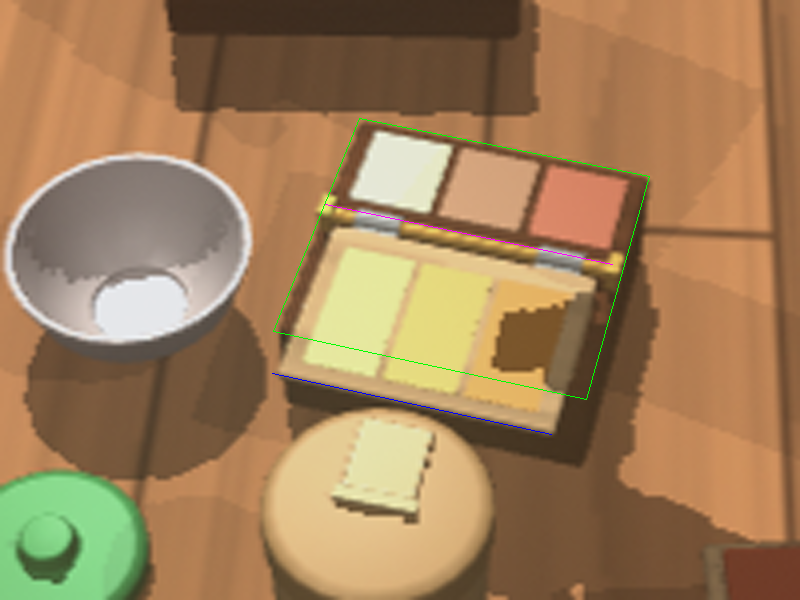

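The overlaid prediction for a flat leaf matches its free edge in both views. The book, canister, bowl and lid look unmoved, and the hand is clear.

```bash
python3 - <<'E'
from workcell import bot
print(bot.finish_job()); s=bot.read_state(); print(s['clock'],s['force'])
E
```

```text
the job is handed in; nothing more can be done
None
the job is handed in; nothing more can be done
```

I turned the leaf of the smallest book over its spine, from right to left, and it now lies flat on the left half with the ochre samples showing. The job is handed in, but no verdict was reported.

- **Choosing the book:** I measured its spine at 142 mm, against about 195 mm for the other two books.
- **Turning the leaf:** I slid the closed fingertips under the free edge from the right, tilted 45°. I pushed the leaf up and over by its ochre side, with 2–4 N on the tool while turning it. I then pressed it onto the stop until the tool read about 15 N in total, with no further travel, and withdrew the hand. The clock showed 11.2 s when the hand was clear.
- **Last checks:** In both fixed camera views the free edge lies on the outline predicted for a fully flat leaf, within a pixel or so. The book also lies within a pixel or so of its measured start outline. The canister, bowl and lid look unmoved, though I judged those three by eye only. The fingertips ended more than 14 cm above the book, touching nothing.
- **Problems:** One pair of moves was refused because of missing keys and resent; nothing moved. My estimates of the canister's position from the two views differed by about 28 mm, so I kept clear of it rather than relying on either.

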